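Hang the insole pattern board on its two hooks

TASK

The glue tin is standing in the way under the two hooks: first set it upright on the white slab, clear of the tape roll, and let go. Then lift the blue insole pattern board out of its slotted block by the orange tab, hang it with one hook through each window, and let go only once both hooks carry it. Do not shift or tip the heat gun, water bottle, cup or tape roll.

Things in the scene. Friction and masses are not known exactly. Their poses are not given: they have to be found in the camera images.
- pattern: Loose blue plate, 200 wide (y) x 150 high (z) x 6 thick (x), 0.2-0.4 kg, black insole shape on both faces. Origin: middle of lower edge, z up. Two through windows 28 wide x 44 high, centred at y = +-75, from z = 90 to 134, under a 16 high top rail. Orange grip tab on the middle of the rail: 12 thick (x), 50 wide (y), z = 150 to 195. May hang either face forward.
- block: Fixed wooden block, 60 x 220 x 45 high, slot along its y 9 wide and 33 deep, in which the pattern board stands upright at the start, same yaw, centred (lower edge 12 above the bench; it may lean a few degrees). Lift it straight out. Origin: centre of underside. Block and slab may swap sides.
- stand: Fixed grey hook stand. Origin: on the bench midway between two posts (16 diameter, at y = +-75, 237 high; orange bar between them low down, z = 52 to 68). x points from the hook tips back to the posts, z up. Base plate 15 high, x = -30 to +70, 240 wide. A hook of 8 mm round steel sticks out of each post towards -x; the space between the hooks is open.
- hook_left: Fixed hook at stand y = +75, axes as the stand. Origin: middle of its valley, on top of the 8 mm bar, stand x = -80, 200 above the bench. Flat valley x = -11 to +11. In front the tip rises to 22 above the valley (front at x = -20); behind, the bar steps up 16. A window's upper edge rests in the valley: the hung board's lower edge is then 66 above the bench.
- hook_right: Right hook (stand's y = -75), same shape, height and axes as the left hook.
- tin: Loose closed glue tin with yellow label, 58 diameter, 140 high, 0.25 to 0.45 kg. Origin: centre of its underside. It starts upright on the bench between the hooks and slightly in front of the valleys, where the pattern board must hang.
- slab: Fixed white cutting slab, 200 (x) x 240 (y) x 10 high. Origin: centre of its underside; its top is at z = 10. The tape roll lies on it.
- tape: Bystander: loose grey roll of tape lying flat on the slab, 90 outer diameter, 25 high. Origin: centre of its underside.
- heatgun: Bystander: loose yellow and black heat gun standing nozzle up on the bench between robot and stand, 160 high, body 68 diameter, grip reaching 80 out along its -x at 28 to 62 height. Origin: centre of the body's underside.
- bottle: Bystander: loose clear water bottle, 64 diameter, 190 high, standing beside the hook stand. Origin: centre of its underside.
- cup: Bystander: loose white cup, 76 diameter, 100 high, standing at the other side of the hook stand. Origin: centre of its underside.

How it is judged:
On the way, in this order (a step that is already met when the one before it is completed fails the run):
1. the glue tin stands upright on the white slab and is let go (x of tin in the frame of slab between -0.085 and 0.085 m and y of tin in the frame of slab between -0.105 and 0.105 m and z of tin in the frame of slab between 0.005 and 0.015 m and angle between tin's own z axis and vertical below 0.1 rad and linear speed of tin below 0.02 m/s and contact force between tin and the fingers below 0.1 N), for 0.2 s.
2. the pattern board hangs with a hook through each window, both hooks carrying it, while the fingers still hold it (contact force between pattern and hook_left above 0.3 N and contact force between pattern and hook_right above 0.3 N and x of pattern in the frame of stand between -0.093 and -0.067 m and y of pattern in the frame of stand between -0.014 and 0.014 m and z of pattern in the frame of stand between 0.06 and 0.072 m and angle between pattern's own z axis and vertical below 0.12 rad and angle between the y axis of pattern and the y axis of stand, either way round below 0.12 rad and contact force between pattern and the fingers above 0.5 N), for 0.2 s.
At the end, for the whole second after the job is handed in: Board hangs released, at rest, within 7 deg of upright and of the stand, both hooks carrying (over 0.3 N), lower edge 60-72 mm up, within 13 mm (x) and 14 mm (y) of mid-valley; tin upright (6 deg), at rest, centre 15 mm or more inside the slab edges, not touching the tape (x of tin in the frame of slab between -0.085 and 0.085 m and y of tin in the frame of slab between -0.105 and 0.105 m and z of tin in the frame of slab between 0.005 and 0.015 m and angle between tin's own z axis and vertical below 0.1 rad and linear speed of each of tin, pattern below 0.02 m/s and contact force between pattern and hook_left above 0.3 N and contact force between pattern and hook_right above 0.3 N and x of pattern in the frame of stand between -0.093 and -0.067 m and y of pattern in the frame of stand between -0.014 and 0.014 m and z of pattern in the frame of stand between 0.06 and 0.072 m and angle between pattern's own z axis and vertical below 0.12 rad and angle between the y axis of pattern and the y axis of stand, either way round below 0.12 rad and contact force between tin and tape below 0.1 N and angular speed of pattern below 0.15 rad/s).
It fails at once if the tape roll is shifted by more than 25 mm or tipped (distance of tape from where it was at the start of the episode above 0.025 m or angle between tape's own z axis and vertical above 0.35 rad).
It fails at once if the heat gun is shifted by more than 25 mm or tipped (distance of heatgun from where it was at the start of the episode above 0.025 m or angle between heatgun's own z axis and vertical above 0.35 rad).
It fails at once if the water bottle is shifted by more than 25 mm or tipped (distance of bottle from where it was at the start of the episode above 0.025 m or angle between bottle's own z axis and vertical above 0.35 rad).
It fails at once if the white cup is shifted by more than 25 mm or tipped (distance of cup from where it was at the start of the episode above 0.025 m or angle between cup's own z axis and vertical above 0.35 rad).
It fails at once if the glue tin is tipped by more than 30 degrees (angle between tin's own z axis and vertical above 0.52 rad).
It also fails if it takes over 61 s, if anything falls off the work surface, if the arm or the gripper's body presses on something with over 40 N, if the wrist force passes 120 N, or if a joint passes its speed limit or range.

ROBOT

A 7-joint arm with a two-finger parallel gripper is mounted at the origin on the work surface. World frame = base frame: x ahead of the robot, y to its left, z up, the work surface at z = 0. Lengths are in m, angles in rad, forces in N, time in s.
With the tool pointing down it reaches from about 0.425 to 1.025 m from the base axis. Payload 3.6 kg.
Tool frame: the origin (TCP) lies midway between the tips of the shut fingers; the grasp point (between the pads) lies 19 mm behind it (env.grip_point_offset is the distance from the TCP to the grasp point, in m); z points along the fingers, y is the line along which they close (so a half turn about z gives the same grasp; the last joint's range is limited). The gripper opens to 85 mm and grips with 20 to 120 N. Pads are 22 mm wide; open, the fingers measure 114 mm over their backs; the gripper's body (76 mm by 85 mm) begins 54 mm behind the grasp point. The pads swing forward as they close: fully open they stand 13 mm farther back than shut.
Start: joints at [1.175, 0.591, 0.048, 1.609, -0.033, 0.943, -0.034], TCP at [0.216, -0.692, 0.231] pointing down, gripper open.
Joint ranges: [-2.69, 2.69], [-0.47, 2.24], [-1.27, 1.36], [0.19, 2.51], [-1.53, 4.68], [0.08, 2.07], [-3.09, 3.09]. Speed limits (rad/s): [2.57, 2.57, 3.14, 3.14, 3.14, 3.14, 3.14].

INTERFACE

Orientations are given as a unit quaternion [w, x, y, z].
In Python, from cell import env, readout, snapshot, calibration, sign_off gives the robot as it stands (env), with the cameras as plain functions, the job as plain functions and the readings (readout).
- The arm moves only by the shell command python3 jog.py 'ROWS'. ROWS is a JSON list of rows, 1 to 20 of them, each an object with the fields wx, wy, wz (a rotation vector in normalised numbers (1 is 2 pi rad)), dx, dy, dz (the shift in shares of 750 mm (1.0 is 750 mm)), finger_gap (the finger opening in m); a field left out counts as zero (the opening has to be given); each row is the pose to reach, as a shift and turn from the pose commanded when the command began, along the tool's axes at that moment; what a row does not reach only later rows make up. A row lasts 1/12 s, in which the tool goes at most 0.0417 m and 0.125 rad, less where a joint would pass 70% of its speed; a pose out of reach is approached as far as the arm can. The fingers move at their own pace and stop on an object; the grip force is fixed at half the most. Time passes only in rows, so rows that do not move let the fingers close. It prints the time, the measured TCP pose, the force, the opening and the grip force at its end. No shift or turn number may pass 1 either way. Input that does not fit is refused with a message, and nothing moves.
- readout.state(): the state, without advancing time (a new reading comes with each control period).
- snapshot(name): name is "scene" or "top" or "wrist"; returns the picture (384x512x3 uint8, blue, green, red); there is no depth.
- calibration(name): a dict with "fx", "fy", "cx", "cy" (pixels), "camera_from_world" (4x4, takes a point from world to camera coordinates). Camera axes: x right, y down, z forward; pixel columns grow to the right and rows downward; lengths in m; the calibration is good to about 2 mm. A picture is of the moment at which its call begins: read the wrist's pose just before it. calibration takes no time and is no camera call; for the wrist camera it gives the pose at the moment of the call.
- sign_off(): hands the job in; it is judged then, once.
The state is a dict: "t": time; "joint_pos": joint angles; "qd": joint speeds; "joint_efforts": joint torques, N m; "tcp_pos": TCP position; "tcp_rot": TCP orientation; "ft_force": force on the tool from outside, world axes, zero at the start; "wrist_torque": the same for the moment, N m; "grip_width": finger opening in m; "grip_force": force on a finger pad.
Only numpy, scipy, OpenCV 4.12 (cv2) and the standard library are available. Lean on these libraries where they do the work, as an engineer would, in place of code of your own. Each camera call takes 0.05 s, during which the arm holds its last target. There are 200 camera calls.

## Working session

There is one attempt and no reset: what is moved stays moved. The work goes in short steps, Python scripts to look and compute and a shell command to move; the robot and the scene stay as the last step left them, time stands still between calls to the robot, and variables do not carry over. Pictures are saved under pics/ and viewed, at most 15 in all, crops included, and the job is handed in when it is done.

```bash
ls; mkdir -p pics; python3 - <<'E'
from cell import env, readout, snapshot, calibration, sign_off
import cv2,numpy as np
s=readout.state();print(s['t'],s['tcp_pos'],s['tcp_rot'],s['grip_width'],env.grip_point_offset)
for n in("scene","top","wrist"):
    c=calibration(n);print(n,c['fx'],c['fy'],c['cx'],c['cy'],np.round(c['camera_from_world'],4).tolist())
    cv2.imwrite(f'pics/{n}0.png',snapshot(n))
for n in("scene","top"):
    im=cv2.imread(f'pics/{n}0.png');cv2.imwrite(f'pics/{n}0b.png',cv2.resize(im,(800,600),interpolation=cv2.INTER_CUBIC))
E
```

```text
cell.py
jog.py
pics
0.0 [ 0.21525105 -0.691431    0.23016145] [-1.09316615e-03  9.88628154e-01  1.50376596e-01 -2.40232250e-04] 0.08545000326631907 0.0187
scene 481.6499548711186 481.6499548711186 258.9300803667569 186.74932502708015 [[0.881, 0.4727, -0.0187, -0.4878], [0.3297, -0.6421, -0.6921, -0.1131], [-0.3392, 0.6036, -0.7216, 1.4196], [0.0, 0.0, 0.0, 1.0]]
top 353.0776181988767 353.0776181988767 256.86636973824164 195.63629769260538 [[-0.0141, -0.9996, -0.0245, -0.0038], [-0.9941, 0.0167, -0.1074, 0.5679], [0.1077, 0.0229, -0.9939, 1.0305], [0.0, 0.0, 0.0, 1.0]]
wrist 269.72697109966464 269.72697109966464 254.34911076834805 193.11895410151848 [[0.297, -0.9549, -0.0017, -0.7235], [-0.9174, -0.2858, 0.277, -0.0367], [-0.265, -0.0807, -0.9609, 0.3792], [0.0, 0.0, 0.0, 1.0]]
```

View pics/scene0b.png

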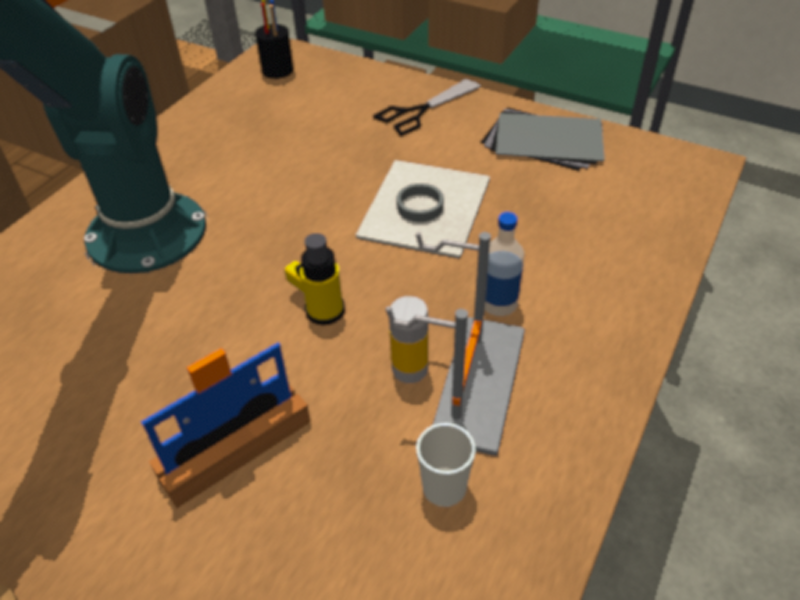

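View pics/top0b.png

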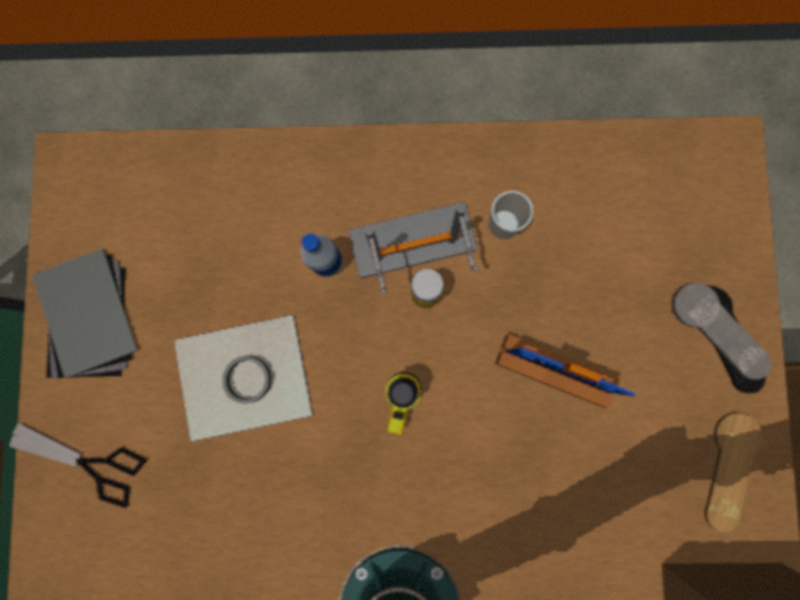

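```bash
cat > h.py <<'E'
from cell import env, readout, snapshot, calibration, sign_off
import numpy as np,cv2
from scipy.spatial.transform import Rotation as R
def ray(n,u,v,c=None):
    c=c or calibration(n);M=np.array(c['camera_from_world']);d=M[:3,:3].T@[(u-c['cx'])/c['fx'],(v-c['cy'])/c['fy'],1]
    return -M[:3,:3].T@M[:3,3],d
def atz(n,u,v,z,c=None):
    o,d=ray(n,u,v,c);return o+d*(z-o[2])/d[2]
def tri(*obs):
    A=np.zeros((3,3));b=np.zeros(3);L=[]
    for ob in obs:
        o,d=ray(*ob);d=d/np.linalg.norm(d);P=np.eye(3)-np.outer(d,d);A+=P;b+=P@o;L.append((o,P))
    x=np.linalg.solve(A,b);return np.round(x,4),[round(float(np.linalg.norm(P@(x-o))),4) for o,P in L]
def proj(n,p):
    c=calibration(n);q=np.array(c['camera_from_world'])@[*p,1];return c['fx']*q[0]/q[2]+c['cx'],c['fy']*q[1]/q[2]+c['cy']
def tool(p,yaw,tcp=True):
    "shift in present tool axes to TCP target p with tool down and tool-y at angle yaw"
    s=readout.state();q=s['tcp_rot'];r=R.from_quat([q[1],q[2],q[3],q[0]])
    y=np.array([np.cos(yaw),np.sin(yaw),0]);z=np.array([0,0,-1.]);x=np.cross(y,z)
    t=R.from_matrix(np.c_[x,y,z]);d=r.inv()*t
    return np.round(d.as_rotvec(),4),np.round(r.inv().apply(np.array(p)-s['tcp_pos']),4)
E
python3 - <<'E'
import cv2,numpy as np
t=cv2.imread('pics/top0.png');s=cv2.imread('pics/scene0.png')
def cr(im,x,y): return cv2.resize(im[y:y+75,x:x+100],(400,300),interpolation=cv2.INTER_CUBIC)
cv2.imwrite('pics/m1.png',np.vstack([np.hstack([cr(t,220,125),cr(t,312,205)]),np.hstack([cr(s,240,145),cr(s,92,220)])]))
E
```

```text
(no output)
```

View pics/m1.png

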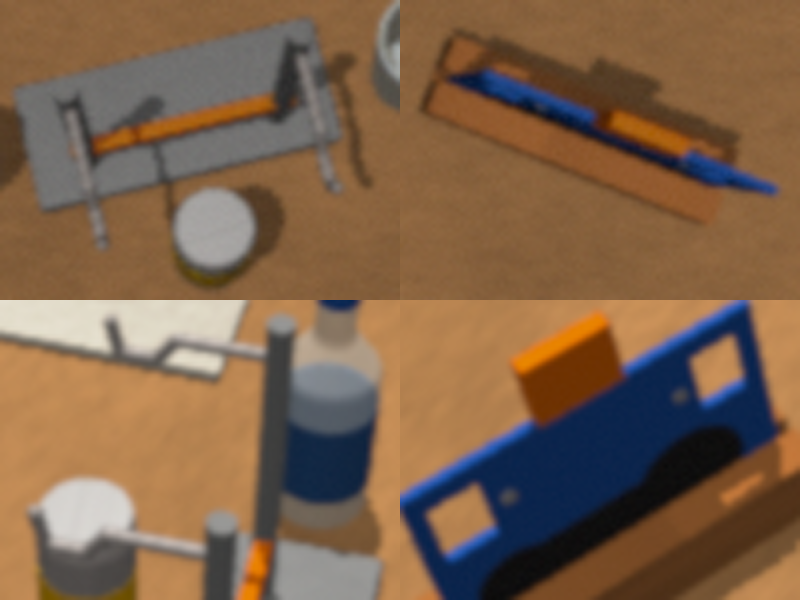

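```bash
cat >> h.py <<'E'
T1=lambda x,y:("top",220+(x+.5)/4-.5,125+(y+.5)/4-.5)
T2=lambda x,y:("top",312+(x-400+.5)/4-.5,205+(y+.5)/4-.5)
S1=lambda x,y:("scene",240+(x+.5)/4-.5,145+(y-300+.5)/4-.5)
S2=lambda x,y:("scene",92+(x-400+.5)/4-.5,220+(y-300+.5)/4-.5)
F=lambda n,x,y:(n,x*.64,y*.64)
E
python3 - <<'E'
from h import *
p=lambda *a:print(*a)
p('ltip',tri(T1(102,243),S1(111,320)));p('rtip',tri(T1(336,186),S1(36,512)))
p('lpost',tri(T1(68,102),S1(282,323)));p('rpost',tri(T1(297,44),S1(222,522)))
p('tin',tri(T1(215,228),S1(86,513)))
p('base',[np.round(atz(*T1(*q),.015)[:2],4).tolist() for q in [(14,90),(308,18),(340,138),(45,210)]])
p('slab top',[np.round(atz(*F("top",*q),.01)[:2],4).tolist() for q in [(175,340),(294,317),(311,415),(191,440)]])
p('slab sc',[np.round(atz(*F("scene",*q),.01)[:2],4).tolist() for q in [(398,162),(489,178),(461,255),(358,237)]])
p('tape',tri(F("top",248,379),F("scene",420,202)))
p('gun top',tri(F("top",404,392),F("scene",316,242)))
p('bottle cap',tri(F("top",311,242),F("scene",508,219)))
p('cup rim',tri(F("top",512,212),F("scene",446,444)))
p('tab sc',[np.round(atz(*S2(*q),.207),4)[:2].tolist() for q in [(512,358),(605,313)]])
p('tab top',[np.round(atz(*T2(*q),.207),4)[:2].tolist() for q in [(612,112),(688,150)]])
p('block top',[np.round(atz(*T2(*q),.045),4)[:2].tolist() for q in [(455,30),(425,108),(708,222)]])
p('board ends top z=.162',[np.round(atz(*T2(*q),.162),4)[:2].tolist() for q in [(460,78),(776,190)]])
p('board scene topright z.162',[np.round(atz(*S2(*q),.162),4)[:2].tolist() for q in [(746,302),(404,496)]])
E
```

```text
ltip (array([0.5734, 0.0119, 0.2184]), [0.0001, 0.0001])
rtip (array([ 0.6066, -0.1338,  0.2179]), [0.0001, 0.0001])
lpost (array([0.6627, 0.0333, 0.2341]), [0.0039, 0.0039])
rpost (array([ 0.6958, -0.1095,  0.2308]), [0.0023, 0.0023])
tin (array([ 0.5938, -0.0599,  0.1388]), [0.0005, 0.0005])
base [[0.7226, 0.0904], [0.775, -0.1385], [0.6798, -0.1606], [0.628, 0.0669]]
slab top [[0.5095, 0.4343], [0.5511, 0.1993], [0.361, 0.1651], [0.3163, 0.3973]]
slab sc [[0.327, 0.3945], [0.514, 0.4296], [0.5595, 0.2028], [0.3707, 0.1603]]
tape (array([0.4329, 0.2851, 0.024 ]), [0.0014, 0.0014])
gun top (array([ 0.4105, -0.0171,  0.1583]), [0.0012, 0.0012])
bottle cap (array([0.6618, 0.1341, 0.1862]), [0.0018, 0.0018])
cup rim (array([ 0.7299, -0.2165,  0.1016]), [0.0023, 0.0023])
tab sc [[0.4259, -0.3232], [0.4486, -0.2798]]
tab top [[0.4528, -0.28], [0.4291, -0.325]]
block top [[0.5141, -0.2133], [0.4575, -0.1895], [0.373, -0.3898]]
board ends top z=.162 [[0.4761, -0.1956], [0.4017, -0.3943]]
board scene topright z.162 [[0.4793, -0.2138], [0.402, -0.3907]]
```

```bash
python3 - <<'E'
from h import *
c=np.array(calibration('wrist')['camera_from_world']);o=-c[:3,:3].T@c[:3,3]
print(o,c[2,:3],readout.state()['tcp_pos'])
y=np.radians(-23)
print(tool([.37,-.27,.43],y))
E
```

```text
[ 0.28166285 -0.67078649  0.37349679] [-0.26487498 -0.08098157 -0.96087628] [ 0.21529084 -0.69162155  0.23037749]
(array([-1.700e-03, -7.000e-04, -8.675e-01]), array([ 0.273 , -0.3569, -0.199 ]))
```

```bash
python3 - <<'E'
from h import *
print(tool([.43,-.31,.39],np.radians(-23)))
E
```

```text
(array([-1.700e-03, -7.000e-04, -8.675e-01]), array([ 0.3184, -0.3008, -0.1591]))
```

The manual's scale: shifts go in shares of 750 mm and turns go in shares of 2 pi rad. Converting my numbers, 0.318 m / 0.75 = 0.424, -0.301 m / 0.75 = -0.4013, -0.87 rad / 6.2832 = -0.1385.

```bash
python3 jog.py '[{"wz": -0.1385,"dx": 0.424,"dy": -0.4013,"dz": -0.212,"finger_gap": 0.085},{"wz": -0.1385,"dx": 0.424,"dy": -0.4013,"dz": -0.212,"finger_gap": 0.085},{"wz": -0.1385,"dx": 0.424,"dy": -0.4013,"dz": -0.212,"finger_gap": 0.085},{"wz": -0.1385,"dx": 0.424,"dy": -0.4013,"dz": -0.212,"finger_gap": 0.085},{"wz": -0.1385,"dx": 0.424,"dy": -0.4013,"dz": -0.212,"finger_gap": 0.085},{"wz": -0.1385,"dx": 0.424,"dy": -0.4013,"dz": -0.212,"finger_gap": 0.085},{"wz": -0.1385,"dx": 0.424,"dy": -0.4013,"dz": -0.212,"finger_gap": 0.085},{"wz": -0.1385,"dx": 0.424,"dy": -0.4013,"dz": -0.212,"finger_gap": 0.085},{"wz": -0.1385,"dx": 0.424,"dy": -0.4013,"dz": -0.212,"finger_gap": 0.085},{"wz": -0.1385,"dx": 0.424,"dy": -0.4013,"dz": -0.212,"finger_gap": 0.085},{"wz": -0.1385,"dx": 0.424,"dy": -0.4013,"dz": -0.212,"finger_gap": 0.085},{"wz": -0.1385,"dx": 0.424,"dy": -0.4013,"dz": -0.212,"finger_gap": 0.085},{"wz": -0.1385,"dx": 0.424,"dy": -0.4013,"dz": -0.212,"finger_gap": 0.085},{"wz": -0.1385,"dx": 0.424,"dy": -0.4013,"dz": -0.212,"finger_gap": 0.085},{"wz": -0.1385,"dx": 0.424,"dy": -0.4013,"dz": -0.212,"finger_gap": 0.085}]'
python3 - <<'E'
from h import *
import pickle
pickle.dump(calibration('wrist'),open('w1.pkl','wb'))
im=snapshot('wrist');cv2.imwrite('pics/w1.png',im);cv2.imwrite('pics/w1b.png',cv2.resize(im,(800,600),interpolation=cv2.INTER_CUBIC))
print(readout.state()['joint_pos'],tool([.55,-.07,.40],np.radians(12.9)))
E
```

```text
t: 1.4
tcp_pos: [0.428, -0.312, 0.3894]
tcp_rot: [-0.001, 0.834, 0.552, -0.001]
ft_force: [-1.2, -1.2, -0.2]
grip_width: 0.0851
grip_force: 0.0
[ 0.79560707  0.19614068 -0.29899917  1.84566301  0.06501917  1.11125489
  0.07020457] (array([-2.30e-03, -1.00e-04, -6.28e-01]), array([ 0.2707,  0.0174, -0.011 ]))
```

View pics/w1b.png

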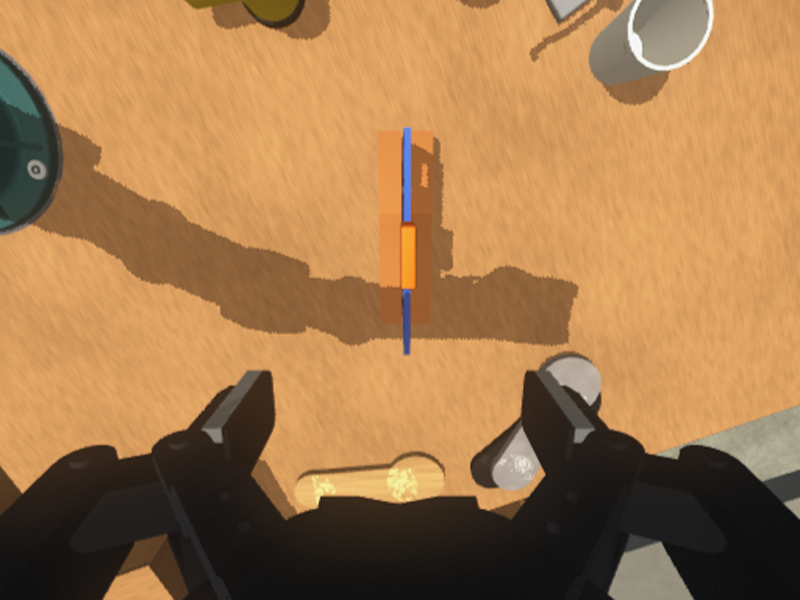

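```bash
python3 - <<'E'
from h import *
import pickle
c=pickle.load(open('w1.pkl','rb'))
f=lambda x,y,z:np.round(atz('wrist',x*.64,y*.64,z,c),4)
a,b=f(407.5,128,.162),f(406.5,353,.162);print('ends',a,b,np.linalg.norm(a-b),np.degrees(np.arctan2(*(a-b)[[1,0]])),(a+b)/2)
a,b=f(408,226,.207),f(408,289,.207);print('tab',a,b,np.linalg.norm(a-b),np.degrees(np.arctan2(*(a-b)[[1,0]])),(a+b)/2)
a,b,d,e=f(378,131,.045),f(433,131,.045),f(379,323,.045),f(430,323,.045);print('blk',(a+b)/2,(d+e)/2,(a+b+d+e)/4)
print('tab tri',tri(("top",312+(650-400)/4,205+133/4),("scene",92+(560-400)/4-.2,220+(337-300)/4)))
E
```

```text
ends [ 0.4779 -0.2127  0.162 ] [ 0.4005 -0.3955  0.162 ] 0.19851095687644044 67.05154160860235 [ 0.4392 -0.3041  0.162 ]
tab [ 0.4486 -0.2813  0.207 ] [ 0.4295 -0.3272  0.207 ] 0.04971538997131572 67.40673064629564 [ 0.43905 -0.30425  0.207  ]
blk [ 0.48195 -0.2038   0.045  ] [ 0.3963  -0.40485  0.045  ] [ 0.439125 -0.304325  0.045   ]
tab tri (array([ 0.4391, -0.303 ,  0.2072]), [0.0004, 0.0004])
```

In the tool's units: 0.271 m / 0.75 = 0.3613, 0.017 m / 0.75 = 0.0227, -0.63 rad / 6.2832 = -0.1003.

```bash
python3 jog.py '[{"wz": -0.1003,"dx": 0.3613,"dy": 0.0227,"dz": -0.0147,"finger_gap": 0.085},{"wz": -0.1003,"dx": 0.3613,"dy": 0.0227,"dz": -0.0147,"finger_gap": 0.085},{"wz": -0.1003,"dx": 0.3613,"dy": 0.0227,"dz": -0.0147,"finger_gap": 0.085},{"wz": -0.1003,"dx": 0.3613,"dy": 0.0227,"dz": -0.0147,"finger_gap": 0.085},{"wz": -0.1003,"dx": 0.3613,"dy": 0.0227,"dz": -0.0147,"finger_gap": 0.085},{"wz": -0.1003,"dx": 0.3613,"dy": 0.0227,"dz": -0.0147,"finger_gap": 0.085},{"wz": -0.1003,"dx": 0.3613,"dy": 0.0227,"dz": -0.0147,"finger_gap": 0.085},{"wz": -0.1003,"dx": 0.3613,"dy": 0.0227,"dz": -0.0147,"finger_gap": 0.085},{"wz": -0.1003,"dx": 0.3613,"dy": 0.0227,"dz": -0.0147,"finger_gap": 0.085},{"wz": -0.1003,"dx": 0.3613,"dy": 0.0227,"dz": -0.0147,"finger_gap": 0.085}]'
python3 - <<'E'
from h import *
import pickle
pickle.dump(calibration('wrist'),open('w2.pkl','wb'))
im=snapshot('wrist');cv2.imwrite('pics/w2.png',im);cv2.imwrite('pics/w2b.png',cv2.resize(im,(800,600),interpolation=cv2.INTER_CUBIC))
E
```

```text
t: 2.28
tcp_pos: [0.5499, -0.07, 0.4003]
tcp_rot: [-0.001, 0.622, 0.783, -0.001]
ft_force: [0.9, -1.0, -1.7]
grip_width: 0.0848
grip_force: 0.0
```

View pics/w2b.png

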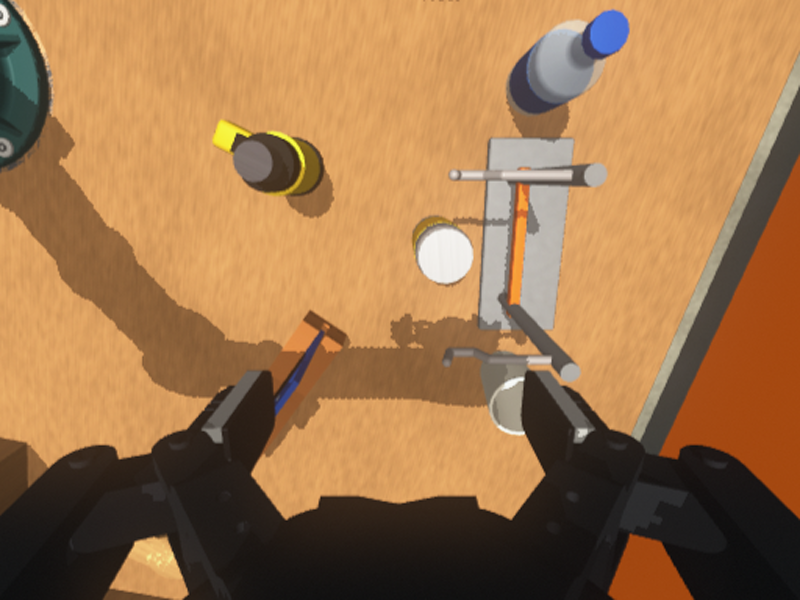

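```bash
python3 - <<'E'
from h import *
import pickle
c=pickle.load(open('w2.pkl','rb'))
f=lambda x,y,z:np.round(atz('wrist',x*.64,y*.64,z,c),4)
ang=lambda d:np.degrees(np.arctan2(d[1],d[0]))
for n,a,b,z in [('tips',(455,175),(448,356),.22),('posts',(595,175),(570,373),.237),('basefront',(490,138),(478,328),.015),('baseback',(574,139),(553,329),.015)]:
    a,b=f(*a,z),f(*b,z);print(n,a,b,np.linalg.norm(a-b),ang(a-b)-90,(a+b)/2)
print('tin',f(445,254,.14))
w=lambda x,y:('wrist',x*.64,y*.64,c)
print('ltip',tri(T1(102,243),S1(111,320),w(455,175)));print('rtip',tri(T1(336,186),S1(36,512),w(448,356)))
print('lpost',tri(T1(68,102),S1(282,323),w(595,175)));print('rpost',tri(T1(297,44),S1(222,522),w(570,373)))
print('tin',tri(T1(215,228),S1(86,513),w(445,254)))
E
```

```text
tips [0.5733 0.0116 0.22  ] [ 0.6053 -0.1286  0.22  ] 0.1438055631747256 12.857245750143875 [ 0.5893 -0.0585  0.22  ]
posts [0.666  0.0328 0.237 ] [ 0.6997 -0.1141  0.237 ] 0.15071595801374185 12.920532375905992 [ 0.68285 -0.04065  0.237  ]
basefront [0.6275 0.069  0.015 ] [ 0.6791 -0.1615  0.015 ] 0.23620501688152182 12.618262405417724 [ 0.6533  -0.04625  0.015  ]
baseback [0.7237 0.0901 0.015 ] [ 0.7765 -0.1403  0.015 ] 0.2363725872431065 12.907408671265827 [ 0.7501 -0.0251  0.015 ]
tin [ 0.5928 -0.0579  0.14  ]
ltip (array([0.5734, 0.0118, 0.2185]), [0.0002, 0.0, 0.0001])
rtip (array([ 0.6063, -0.1323,  0.2156]), [0.0018, 0.0009, 0.0018])
lpost (array([0.6638, 0.0325, 0.2362]), [0.0051, 0.0029, 0.0024])
rpost (array([ 0.6971, -0.112 ,  0.2359]), [0.0048, 0.0022, 0.0034])
tin (array([ 0.5935, -0.0591,  0.1377]), [0.0011, 0.0004, 0.0009])
```

```bash
python3 - <<'E'
from h import *
print(tool([.5933,-.0585,.30],np.radians(57.85)))
print(tool([.5933,-.0585,.081],np.radians(57.85)))
E
```

```text
(array([-2.300e-03, -3.000e-04, -7.832e-01]), array([0.0018, 0.0452, 0.1003]))
(array([-2.300e-03, -3.000e-04, -7.832e-01]), array([0.0019, 0.0457, 0.3193]))
```

In the tool's units: 0.24 m / 0.75 = 0.32, 0.22 m / 0.75 = 0.2933, -0.783 rad / 6.2832 = -0.1246.

```bash
python3 jog.py '[{"wz": -0.1246,"dx": 0.0027,"dy": 0.06,"dz": 0.0667,"finger_gap": 0.085},{"wz": -0.1246,"dx": 0.0027,"dy": 0.06,"dz": 0.0667,"finger_gap": 0.085},{"wz": -0.1246,"dx": 0.0027,"dy": 0.06,"dz": 0.0667,"finger_gap": 0.085},{"wz": -0.1246,"dx": 0.0027,"dy": 0.06,"dz": 0.0667,"finger_gap": 0.085},{"wz": -0.1246,"dx": 0.0027,"dy": 0.06,"dz": 0.0667,"finger_gap": 0.085},{"wz": -0.1246,"dx": 0.0027,"dy": 0.06,"dz": 0.0667,"finger_gap": 0.085},{"wz": -0.1246,"dx": 0.0027,"dy": 0.06,"dz": 0.0667,"finger_gap": 0.085},{"wx": -0.0003,"wz": -0.1246,"dx": 0.0027,"dy": 0.0607,"dz": 0.1333,"finger_gap": 0.085},{"wx": -0.0003,"wz": -0.1246,"dx": 0.0027,"dy": 0.0607,"dz": 0.1733,"finger_gap": 0.085},{"wx": -0.0003,"wz": -0.1246,"dx": 0.0027,"dy": 0.0607,"dz": 0.2133,"finger_gap": 0.085},{"wx": -0.0003,"wz": -0.1246,"dx": 0.0027,"dy": 0.0607,"dz": 0.2533,"finger_gap": 0.085},{"wx": -0.0003,"wz": -0.1246,"dx": 0.0027,"dy": 0.0607,"dz": 0.2933,"finger_gap": 0.085},{"wx": -0.0003,"wz": -0.1246,"dx": 0.0027,"dy": 0.0607,"dz": 0.32,"finger_gap": 0.085},{"wx": -0.0003,"wz": -0.1246,"dx": 0.0027,"dy": 0.0607,"dz": 0.32,"finger_gap": 0.085}]'
python3 - <<'E'
from h import *
im=snapshot('wrist');sc=snapshot('scene')
cv2.imwrite('pics/c1.png',np.hstack([cv2.resize(im,(400,300)),cv2.resize(sc[120:270,210:410],(400,300))]))
print(readout.state()['tcp_pos'],tool([.5933,-.0585,.081],np.radians(57.85)))
E
```

```text
t: 3.5
tcp_pos: [0.5903, -0.0583, 0.1565]
tcp_rot: [-0.004, 0.277, 0.961, -0.001]
ft_force: [-1.1, 0.1, -0.8]
grip_width: 0.0847
grip_force: 0.0
[ 0.59387653 -0.05688242  0.16085066] (array([ 0.0002, -0.0003,  0.0016]), array([-0.0004, -0.0017,  0.0799]))
```

View pics/c1.png

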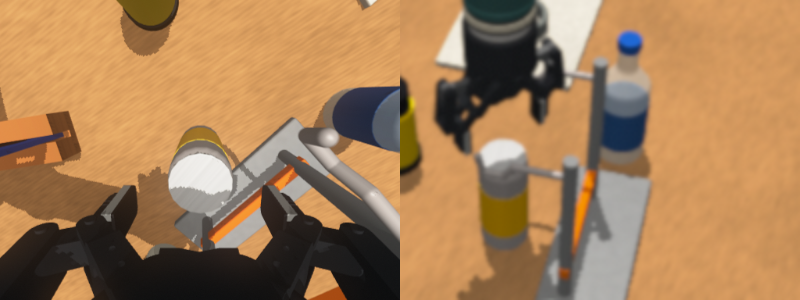

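In the tool's units: 0.08 m / 0.75 = 0.1067, 0.07 m / 0.75 = 0.0933.

```bash
python3 jog.py '[{"dy": -0.0013,"dz": 0.0333,"finger_gap": 0.085},{"dy": -0.0013,"dz": 0.0667,"finger_gap": 0.085},{"dy": -0.0013,"dz": 0.0933,"finger_gap": 0.085},{"dy": -0.0013,"dz": 0.1067,"finger_gap": 0.085},{"dy": -0.0013,"dz": 0.1067,"finger_gap": 0.085},{"dy": -0.0013,"dz": 0.1067,"finger_gap": 0.04},{"dy": -0.0013,"dz": 0.1067,"finger_gap": 0.04},{"dy": -0.0013,"dz": 0.1067,"finger_gap": 0.04},{"dy": -0.0013,"dz": 0.1067,"finger_gap": 0.04},{"dy": -0.0013,"dz": 0.1067,"finger_gap": 0.04},{"dy": -0.0013,"dz": 0.1067,"finger_gap": 0.04},{"dy": -0.0013,"dz": 0.1067,"finger_gap": 0.04}]'
```

```text
t: 4.6
tcp_pos: [0.5952, -0.0564, 0.0835]
tcp_rot: [0.002, 0.275, 0.961, 0.0]
ft_force: [-1.3, -0.7, 5.3]
grip_width: 0.0568
grip_force: 62.9
```

In the tool's units: -0.26 m / 0.75 = -0.3467, -0.24 m / 0.75 = -0.32.

```bash
python3 jog.py '[{"dz": -0.0133,"finger_gap": 0.04},{"dz": -0.04,"finger_gap": 0.04},{"dz": -0.08,"finger_gap": 0.04},{"dz": -0.12,"finger_gap": 0.04},{"dz": -0.16,"finger_gap": 0.04},{"dz": -0.2,"finger_gap": 0.04},{"dz": -0.24,"finger_gap": 0.04},{"dz": -0.28,"finger_gap": 0.04},{"dz": -0.32,"finger_gap": 0.04},{"dz": -0.3467,"finger_gap": 0.04},{"dz": -0.3467,"finger_gap": 0.04}]'
python3 - <<'E'
from h import *
print(tool([.4703,.3797,.33],np.radians(90)))
E
```

```text
t: 5.52
tcp_pos: [0.5962, -0.0547, 0.3476]
tcp_rot: [0.006, 0.275, 0.962, 0.002]
ft_force: [0.9, 0.2, -2.4]
grip_width: 0.0569
grip_force: 64.4
(array([ 0.004 ,  0.0117, -0.5562]), array([0.3364, 0.3023, 0.0163]))
```

In the tool's units: 0.336 m / 0.75 = 0.448, 0.25 m / 0.75 = 0.3333, -0.45 rad / 6.2832 = -0.0716.

```bash
python3 jog.py '[{"wz": -0.008,"dx": 0.0267,"dy": 0.024,"finger_gap": 0.04},{"wz": -0.0159,"dx": 0.06,"dy": 0.0533,"finger_gap": 0.04},{"wz": -0.0239,"dx": 0.0933,"dy": 0.084,"finger_gap": 0.04},{"wz": -0.0318,"dx": 0.128,"dy": 0.1147,"finger_gap": 0.04},{"wz": -0.0398,"dx": 0.1627,"dy": 0.1467,"finger_gap": 0.04},{"wz": -0.0477,"dx": 0.1973,"dy": 0.1773,"finger_gap": 0.04},{"wz": -0.0557,"dx": 0.232,"dy": 0.208,"finger_gap": 0.04},{"wz": -0.0637,"dx": 0.2667,"dy": 0.24,"finger_gap": 0.04},{"wz": -0.0716,"dx": 0.3013,"dy": 0.2707,"finger_gap": 0.04},{"wz": -0.0796,"dx": 0.336,"dy": 0.3013,"finger_gap": 0.04},{"wz": -0.0844,"dx": 0.3707,"dy": 0.3333,"finger_gap": 0.04},{"wz": -0.0875,"dx": 0.4053,"dy": 0.364,"dz": 0.0107,"finger_gap": 0.04},{"wz": -0.0885,"dx": 0.4333,"dy": 0.3893,"dz": 0.0213,"finger_gap": 0.04},{"wz": -0.0885,"dx": 0.448,"dy": 0.4027,"dz": 0.0213,"finger_gap": 0.04},{"wz": -0.0885,"dx": 0.448,"dy": 0.4027,"dz": 0.0213,"finger_gap": 0.04},{"wz": -0.0885,"dx": 0.448,"dy": 0.4027,"dz": 0.0213,"finger_gap": 0.04}]'
python3 - <<'E'
from h import *
im=snapshot('wrist');sc=snapshot('scene');tp=snapshot('top')
cv2.imwrite('pics/c2.png',np.hstack([cv2.resize(im,(266,200)),cv2.resize(sc[40:200,190:400],(266,200)),cv2.resize(tp[170:310,80:270],(266,200))]))
print(readout.state()['tcp_pos'],tool([.4703,.3797,.094],np.radians(90)))
E
```

```text
t: 6.85
tcp_pos: [0.4664, 0.3782, 0.3245]
tcp_rot: [-0.0, -0.001, 1.0, -0.0]
ft_force: [1.0, -1.0, -2.6]
grip_width: 0.0572
grip_force: 64.5
[0.46862959 0.37599656 0.32492094] (array([-0.0011,  0.0013, -0.0029]), array([-0.0014,  0.004 ,  0.2309]))
```

View pics/c2.png

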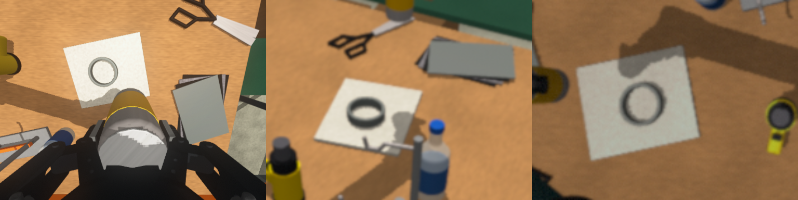

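In the tool's units: 0.233 m / 0.75 = 0.3107, 0.232 m / 0.75 = 0.3093.

```bash
python3 jog.py '[{"dy": 0.004,"dz": 0.0267,"finger_gap": 0.04},{"dy": 0.004,"dz": 0.0667,"finger_gap": 0.04},{"dy": 0.004,"dz": 0.1133,"finger_gap": 0.04},{"dy": 0.004,"dz": 0.16,"finger_gap": 0.04},{"dy": 0.004,"dz": 0.2067,"finger_gap": 0.04},{"dy": 0.004,"dz": 0.2467,"finger_gap": 0.04},{"dy": 0.004,"dz": 0.2733,"finger_gap": 0.04},{"dy": 0.004,"dz": 0.2933,"finger_gap": 0.04},{"dy": 0.004,"dz": 0.3013,"finger_gap": 0.04},{"dy": 0.004,"dz": 0.3067,"finger_gap": 0.04},{"dy": 0.004,"dz": 0.3093,"finger_gap": 0.04},{"dy": 0.004,"dz": 0.3107,"finger_gap": 0.04},{"dy": 0.004,"dz": 0.3107,"finger_gap": 0.04}]'
```

```text
t: 8.08
tcp_pos: [0.469, 0.382, 0.0938]
tcp_rot: [0.002, 0.0, 1.0, 0.001]
ft_force: [0.1, 0.1, -3.0]
grip_width: 0.0573
grip_force: 64.6
```

In the tool's units: 0.001 m / 0.75 = 0.0013.

```bash
for i in 1 2; do python3 jog.py '[{"dz": 0.0013,"finger_gap": 0.04},{"dz": 0.0013,"finger_gap": 0.04}]' | egrep 'pos|force'; done
```

```text
tcp_pos: [0.4692, 0.3821, 0.0936]
ft_force: [-1.7, -1.0, 3.3]
grip_force: 65.0
tcp_pos: [0.4694, 0.3822, 0.0935]
ft_force: [-1.5, -3.4, 10.8]
grip_force: 65.5
```

In the tool's units: -0.28 m / 0.75 = -0.3733, -0.25 m / 0.75 = -0.3333.

```bash
python3 jog.py '[{"dz": -0.0013,"finger_gap": 0.04},{"dz": -0.0013,"finger_gap": 0.085},{"dz": -0.0013,"finger_gap": 0.085},{"dz": -0.0013,"finger_gap": 0.085},{"dz": -0.0013,"finger_gap": 0.085},{"dz": -0.0013,"finger_gap": 0.085},{"dz": -0.0013,"finger_gap": 0.085},{"dz": -0.0013,"finger_gap": 0.085},{"dz": -0.0267,"finger_gap": 0.085},{"dz": -0.0667,"finger_gap": 0.085},{"dz": -0.12,"finger_gap": 0.085},{"dz": -0.1733,"finger_gap": 0.085},{"dz": -0.2267,"finger_gap": 0.085},{"dz": -0.28,"finger_gap": 0.085},{"dz": -0.3333,"finger_gap": 0.085},{"dz": -0.3733,"finger_gap": 0.085}]'
python3 - <<'E'
from h import *
sc=snapshot('scene');tp=snapshot('top')
cv2.imwrite('pics/c3.png',np.hstack([cv2.resize(sc[70:190,210:370],(400,300)),cv2.resize(tp[190:295,100:240],(400,300))]))
print(readout.state()['tcp_pos'],tool([.4391,-.3042,.36],np.radians(-22.7)))
E
```

```text
t: 9.75
tcp_pos: [0.4679, 0.3819, 0.3743]
tcp_rot: [0.002, 0.0, 1.0, 0.002]
ft_force: [0.8, 0.8, -0.2]
grip_width: 0.085
grip_force: 0.0
[0.46917129 0.38436574 0.37697628] (array([ 0.0159, -0.0024,  1.9662]), array([ 0.0297, -0.6887,  0.0104]))
```

View pics/c3.png

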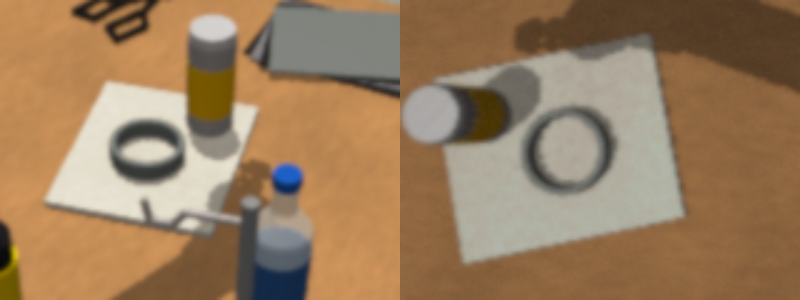

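In the tool's units: -0.688 m / 0.75 = -0.9173, 0.03 m / 0.75 = 0.04, 1.966 rad / 6.2832 = 0.3129.

```bash
python3 jog.py '[{"wx": 0.0025,"wy": -0.0003,"wz": 0.3129,"dx": 0.04,"dy": -0.9173,"dz": 0.0133,"finger_gap": 0.085},{"wx": 0.0025,"wy": -0.0003,"wz": 0.3129,"dx": 0.04,"dy": -0.9173,"dz": 0.0133,"finger_gap": 0.085},{"wx": 0.0025,"wy": -0.0003,"wz": 0.3129,"dx": 0.04,"dy": -0.9173,"dz": 0.0133,"finger_gap": 0.085},{"wx": 0.0025,"wy": -0.0003,"wz": 0.3129,"dx": 0.04,"dy": -0.9173,"dz": 0.0133,"finger_gap": 0.085},{"wx": 0.0025,"wy": -0.0003,"wz": 0.3129,"dx": 0.04,"dy": -0.9173,"dz": 0.0133,"finger_gap": 0.085},{"wx": 0.0025,"wy": -0.0003,"wz": 0.3129,"dx": 0.04,"dy": -0.9173,"dz": 0.0133,"finger_gap": 0.085},{"wx": 0.0025,"wy": -0.0003,"wz": 0.3129,"dx": 0.04,"dy": -0.9173,"dz": 0.0133,"finger_gap": 0.085},{"wx": 0.0025,"wy": -0.0003,"wz": 0.3129,"dx": 0.04,"dy": -0.9173,"dz": 0.0133,"finger_gap": 0.085},{"wx": 0.0025,"wy": -0.0003,"wz": 0.3129,"dx": 0.04,"dy": -0.9173,"dz": 0.0133,"finger_gap": 0.085},{"wx": 0.0025,"wy": -0.0003,"wz": 0.3129,"dx": 0.04,"dy": -0.9173,"dz": 0.0133,"finger_gap": 0.085},{"wx": 0.0025,"wy": -0.0003,"wz": 0.3129,"dx": 0.04,"dy": -0.9173,"dz": 0.0133,"finger_gap": 0.085},{"wx": 0.0025,"wy": -0.0003,"wz": 0.3129,"dx": 0.04,"dy": -0.9173,"dz": 0.0133,"finger_gap": 0.085},{"wx": 0.0025,"wy": -0.0003,"wz": 0.3129,"dx": 0.04,"dy": -0.9173,"dz": 0.0133,"finger_gap": 0.085},{"wx": 0.0025,"wy": -0.0003,"wz": 0.3129,"dx": 0.04,"dy": -0.9173,"dz": 0.0133,"finger_gap": 0.085},{"wx": 0.0025,"wy": -0.0003,"wz": 0.3129,"dx": 0.04,"dy": -0.9173,"dz": 0.0133,"finger_gap": 0.085},{"wx": 0.0025,"wy": -0.0003,"wz": 0.3129,"dx": 0.04,"dy": -0.9173,"dz": 0.0133,"finger_gap": 0.085},{"wx": 0.0025,"wy": -0.0003,"wz": 0.3129,"dx": 0.04,"dy": -0.9173,"dz": 0.0133,"finger_gap": 0.085},{"wx": 0.0025,"wy": -0.0003,"wz": 0.3129,"dx": 0.04,"dy": -0.9173,"dz": 0.0133,"finger_gap": 0.085},{"wx": 0.0025,"wy": -0.0003,"wz": 0.3129,"dx": 0.04,"dy": -0.9173,"dz": 0.0133,"finger_gap": 0.085},{"wx": 0.0025,"wy": -0.0003,"wz": 0.3129,"dx": 0.04,"dy": -0.9173,"dz": 0.0133,"finger_gap": 0.085}]'
python3 jog.py '[{"finger_gap": 0.085},{"finger_gap": 0.085},{"finger_gap": 0.085}]'
python3 - <<'E'
from h import *
for g in range(3):print(tool([.4391,-.3042,.168],np.radians(-22.7)));snapshot('top')
E
```

```text
t: 11.52
tcp_pos: [0.4372, -0.3055, 0.3589]
tcp_rot: [-0.0, 0.832, 0.555, -0.006]
ft_force: [0.4, 0.6, 0.7]
grip_width: 0.085
grip_force: 0.0
t: 11.77
tcp_pos: [0.4377, -0.3056, 0.3599]
tcp_rot: [0.001, 0.832, 0.555, -0.006]
ft_force: [0.2, 0.3, 0.5]
grip_width: 0.0848
grip_force: 0.0
(array([-0.0051,  0.0104,  0.0026]), array([0.0038, 0.0017, 0.1918]))
(array([-0.0049,  0.0105,  0.0021]), array([0.0041, 0.0016, 0.1919]))
(array([-0.0049,  0.0106,  0.0017]), array([0.0044, 0.0016, 0.1919]))
```

In the tool's units: 0.19 m / 0.75 = 0.2533, 0.0015 m / 0.75 = 0.002, -0.005 rad / 6.2832 = -0.0008.

```bash
python3 jog.py '[{"wx": -0.0008,"wy": 0.0016,"wz": 0.0003,"dx": 0.004,"dy": 0.002,"dz": 0.0533,"finger_gap": 0.085},{"wx": -0.0008,"wy": 0.0016,"wz": 0.0003,"dx": 0.004,"dy": 0.002,"dz": 0.1,"finger_gap": 0.085},{"wx": -0.0008,"wy": 0.0016,"wz": 0.0003,"dx": 0.004,"dy": 0.002,"dz": 0.1467,"finger_gap": 0.085},{"wx": -0.0008,"wy": 0.0016,"wz": 0.0003,"dx": 0.004,"dy": 0.002,"dz": 0.1867,"finger_gap": 0.085},{"wx": -0.0008,"wy": 0.0016,"wz": 0.0003,"dx": 0.004,"dy": 0.002,"dz": 0.2267,"finger_gap": 0.085},{"wx": -0.0008,"wy": 0.0016,"wz": 0.0003,"dx": 0.004,"dy": 0.002,"dz": 0.2467,"finger_gap": 0.085},{"wx": -0.0008,"wy": 0.0016,"wz": 0.0003,"dx": 0.004,"dy": 0.002,"dz": 0.2533,"finger_gap": 0.085},{"wx": -0.0008,"wy": 0.0016,"wz": 0.0003,"dx": 0.004,"dy": 0.002,"dz": 0.2533,"finger_gap": 0.085}]'
python3 - <<'E'
from h import *
im=snapshot('wrist');sc=snapshot('scene')
cv2.imwrite('pics/c4.png',np.hstack([cv2.resize(im,(400,300)),cv2.resize(sc[190:340,60:260],(400,300))]))
for g in range(3):print(tool([.4391,-.3042,.168],np.radians(-22.7)));snapshot('top')
E
```

```text
t: 12.58
tcp_pos: [0.4377, -0.3058, 0.1686]
tcp_rot: [-0.001, 0.833, 0.553, -0.001]
ft_force: [0.5, -1.0, 0.9]
grip_width: 0.0848
grip_force: 0.0
(array([ 0.0018,  0.0008, -0.0017]), array([ 0.0021, -0.0011,  0.0027]))
(array([ 0.0029,  0.001 , -0.0017]), array([ 0.0022, -0.0013,  0.0031]))
(array([ 0.0032,  0.0011, -0.0018]), array([ 0.0023, -0.0014,  0.0033]))
```

View pics/c4.png

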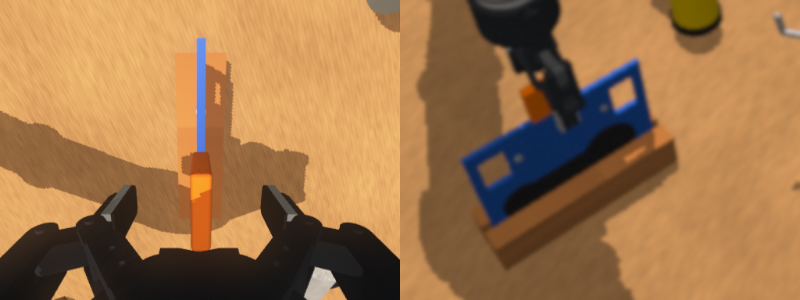

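In the tool's units: 0.002 m / 0.75 = 0.0027, 0.001 m / 0.75 = 0.0013.

```bash
python3 jog.py '[{"dx": 0.0027,"dz": 0.0013,"finger_gap": 0.085},{"dx": 0.0027,"dz": 0.0013,"finger_gap": 0},{"dx": 0.0027,"dz": 0.0013,"finger_gap": 0},{"dx": 0.0027,"dz": 0.0013,"finger_gap": 0},{"dx": 0.0027,"dz": 0.0013,"finger_gap": 0},{"dx": 0.0027,"dz": 0.0013,"finger_gap": 0},{"dx": 0.0027,"dz": 0.0013,"finger_gap": 0},{"dx": 0.0027,"dz": 0.0013,"finger_gap": 0},{"dx": 0.0027,"dz": 0.0013,"finger_gap": 0},{"dx": 0.0027,"dz": 0.0013,"finger_gap": 0},{"dx": 0.0027,"dz": 0.0013,"finger_gap": 0},{"dx": 0.0027,"dz": 0.0013,"finger_gap": 0},{"dx": 0.0027,"dz": 0.0013,"finger_gap": 0},{"dx": 0.0027,"dz": 0.0013,"finger_gap": 0}]'
```

```text
t: 14.0
tcp_pos: [0.4393, -0.3045, 0.1688]
tcp_rot: [0.0, 0.833, 0.553, -0.0]
ft_force: [0.1, -0.6, 0.6]
grip_width: 0.011
grip_force: 59.2
```

In the tool's units: -0.2 m / 0.75 = -0.2667, -0.19 m / 0.75 = -0.2533.

```bash
python3 jog.py '[{"dz": -0.0067,"finger_gap": 0},{"dz": -0.02,"finger_gap": 0},{"dz": -0.04,"finger_gap": 0},{"dz": -0.0667,"finger_gap": 0},{"dz": -0.1067,"finger_gap": 0},{"dz": -0.1467,"finger_gap": 0},{"dz": -0.1867,"finger_gap": 0},{"dz": -0.2267,"finger_gap": 0},{"dz": -0.2533,"finger_gap": 0},{"dz": -0.2667,"finger_gap": 0},{"dz": -0.2667,"finger_gap": 0}]'
python3 - <<'E'
from h import *
a=np.radians(12.85);X=np.array([np.cos(a),np.sin(a)]);o=np.array([.6826,-.0403])
p=o-.15*X;print(p)
for g in range(2):print(readout.state()['tcp_pos'],tool([*p,.36],a),readout.state()['ft_force']);snapshot('top')
E
```

```text
t: 14.92
tcp_pos: [0.4397, -0.3044, 0.3712]
tcp_rot: [0.002, 0.833, 0.553, 0.0]
ft_force: [1.5, -0.4, -3.5]
grip_width: 0.0113
grip_force: 58.9
[ 0.53635665 -0.07365991]
[ 0.43968319 -0.30442263  0.37116237] (array([ 0.0032,  0.0026, -0.6221]), array([ 0.2502, -0.0003,  0.0108])) [ 1.5388757  -0.41368321 -3.48729336]
[ 0.43872551 -0.30402864  0.36910875] (array([ 0.    ,  0.0009, -0.6222]), array([0.2502, 0.0007, 0.0089])) [ 0.03604009 -0.99696832 -4.17055844]
```

In the tool's units: 0.25 m / 0.75 = 0.3333, 0.245 m / 0.75 = 0.3267, -0.622 rad / 6.2832 = -0.099.

```bash
python3 jog.py '[{"wz": -0.0095,"dx": 0.02,"finger_gap": 0},{"wz": -0.0191,"dx": 0.0533,"finger_gap": 0},{"wz": -0.0302,"dx": 0.0867,"finger_gap": 0},{"wz": -0.0414,"dx": 0.12,"finger_gap": 0},{"wz": -0.0525,"dx": 0.1533,"finger_gap": 0},{"wz": -0.0637,"dx": 0.1867,"finger_gap": 0},{"wz": -0.0748,"dx": 0.2267,"finger_gap": 0},{"wz": -0.0859,"dx": 0.2667,"finger_gap": 0},{"wz": -0.0939,"dx": 0.3,"finger_gap": 0},{"wz": -0.099,"dx": 0.3267,"finger_gap": 0},{"wz": -0.099,"dx": 0.3333,"finger_gap": 0},{"wz": -0.099,"dx": 0.3333,"finger_gap": 0},{"wz": -0.099,"dx": 0.3333,"finger_gap": 0}]'
python3 - <<'E'
from h import *
im=snapshot('wrist')
import pickle;pickle.dump(calibration('wrist'),open('w3.pkl','wb'))
cv2.imwrite('pics/w3.png',im);cv2.imwrite('pics/w3b.png',cv2.resize(im,(800,600),interpolation=cv2.INTER_CUBIC))
a=np.radians(12.85);X=np.array([np.cos(a),np.sin(a)]);p=np.array([.6826,-.0403])-.15*X
for g in range(3):print(readout.state()['tcp_pos'],tool([*p,.25],a));snapshot('top')
E
```

```text
t: 16.1
tcp_pos: [0.5347, -0.0749, 0.3668]
tcp_rot: [-0.001, 0.624, 0.782, -0.002]
ft_force: [-0.1, -0.9, -2.6]
grip_width: 0.0115
grip_force: 58.9
[ 0.53471577 -0.07567862  0.36715767] (array([-0.004 ,  0.0006, -0.0025]), array([0.0017, 0.0025, 0.1171]))
[ 0.53488478 -0.07595264  0.36749135] (array([-0.0032,  0.0008, -0.0033]), array([0.002 , 0.0023, 0.1175]))
[ 0.53509652 -0.07588122  0.36780187] (array([-0.0024,  0.0008, -0.0035]), array([0.002 , 0.002 , 0.1178]))
```

View pics/w3b.png

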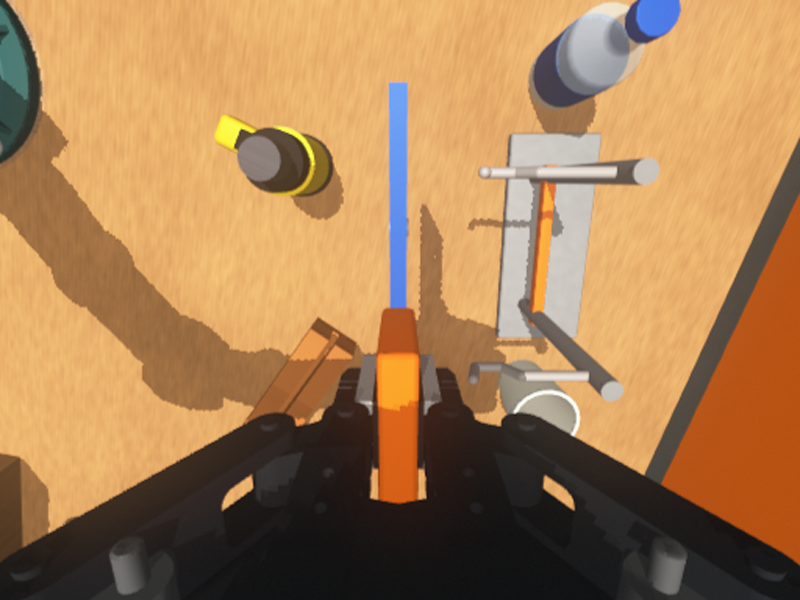

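```bash
python3 - <<'E'
from h import *
import pickle
c=pickle.load(open('w3.pkl','rb'))
f=lambda x,y,z:np.round(atz('wrist',x*.64,y*.64,z,c),4)
a=np.radians(12.85);X=np.array([np.cos(a),np.sin(a)]);Y=np.array([-X[1],X[0]]);o=np.array([.6826,-.0403])
st=lambda p:np.round([(p[:2]-o)@X,(p[:2]-o)@Y],4)
for n,p,q,z in [('tips',(485,172),(474,372),.22),('posts',(645,172),(611,391),.237)]:
    u,v=f(*p,z),f(*q,z);d=u-v;print(n,st(u),st(v),np.degrees(np.arctan2(d[1],d[0]))-90)
e=f(398,84,.361);e2=f(398,308,.361);d=e-e2;print('board end',st(e),np.degrees(np.arctan2(d[1],d[0]))-90)
print('tcp',st(np.array(readout.state()['tcp_pos'])))
E
```

```text
tips [-0.0957  0.0739] [-0.096  -0.0699] 12.73187613246266
posts [-0.0001  0.0734] [-0.0004 -0.0768] 12.731557870021135
board end [-0.1524  0.0987] 12.685963343726812
tcp [-0.1515 -0.0017]
```

The manual's scale: shifts go in shares of 750 mm and turns go in shares of 2 pi rad. Converting my numbers, 0.117 m / 0.75 = 0.156, 0.08 m / 0.75 = 0.1067.

```bash
python3 jog.py '[{"dx": 0.0013,"dz": 0.0267,"finger_gap": 0},{"dx": 0.0013,"dz": 0.0667,"finger_gap": 0},{"dx": 0.0013,"dz": 0.1067,"finger_gap": 0},{"dx": 0.0013,"dz": 0.1333,"finger_gap": 0},{"dx": 0.0013,"dz": 0.1533,"finger_gap": 0},{"dx": 0.0013,"dz": 0.156,"finger_gap": 0},{"dx": 0.0013,"dz": 0.156,"finger_gap": 0},{"dx": 0.0013,"dz": 0.156,"finger_gap": 0}]'
python3 - <<'E'
from h import *
a=np.radians(12.85);X=np.array([np.cos(a),np.sin(a)]);p=np.array([.6826,-.0403])-.08*X
sc=snapshot('scene')
cv2.imwrite('pics/s5.png',cv2.resize(sc[130:280,210:410],(800,600),interpolation=cv2.INTER_CUBIC))
for g in range(4):print(readout.state()['tcp_pos'],tool([*p,.251],a));snapshot('top')
E
```

```text
t: 16.97
tcp_pos: [0.5366, -0.0734, 0.2525]
tcp_rot: [0.001, 0.624, 0.781, 0.0]
ft_force: [0.2, 0.0, -3.8]
grip_width: 0.0114
grip_force: 58.8
[ 0.53690166 -0.07326812  0.25298608] (array([ 0.0023,  0.0014, -0.0011]), array([-0.0002,  0.0694,  0.0021]))
[ 0.53696134 -0.07313246  0.25312208] (array([ 0.0026,  0.0015, -0.0009]), array([-0.0003,  0.0693,  0.0023]))
[ 0.53682793 -0.07307524  0.25305896] (array([ 0.0024,  0.0015, -0.0007]), array([-0.0004,  0.0694,  0.0022]))
[ 0.53665463 -0.07301747  0.25289667] (array([ 0.002 ,  0.0014, -0.0006]), array([-0.0005,  0.0696,  0.002 ]))
```

View pics/s5.png

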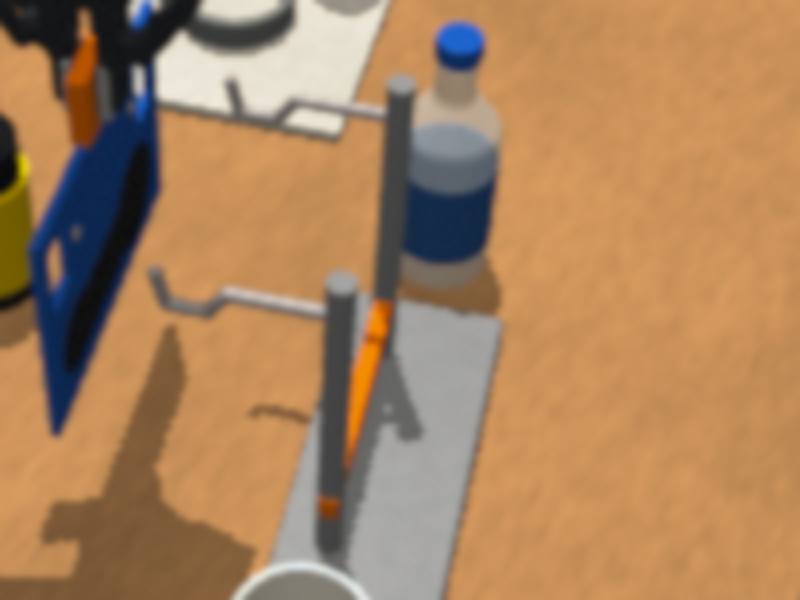

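In the tool's units: 0.044 m / 0.75 = 0.0587, 0.037 m / 0.75 = 0.0493.

```bash
python3 jog.py '[{"dy": 0.0133,"finger_gap": 0},{"dy": 0.0267,"dz": 0.0013,"finger_gap": 0},{"dy": 0.04,"dz": 0.0013,"finger_gap": 0},{"dy": 0.0493,"dz": 0.0013,"finger_gap": 0},{"dy": 0.0587,"dz": 0.0013,"finger_gap": 0},{"dy": 0.0587,"dz": 0.0013,"finger_gap": 0}]'
python3 jog.py '[{"dy": 0.0093,"finger_gap": 0},{"dy": 0.0187,"finger_gap": 0},{"dy": 0.0267,"finger_gap": 0},{"dy": 0.0333,"finger_gap": 0},{"dy": 0.0333,"finger_gap": 0},{"dy": 0.0333,"finger_gap": 0}]'
python3 - <<'E'
from h import *
a=np.radians(12.85);X=np.array([np.cos(a),np.sin(a)]);p=np.array([.6826,-.0403])-.08*X
sc=snapshot('scene')
cv2.imwrite('pics/s6.png',cv2.resize(sc[130:280,210:410],(600,450),interpolation=cv2.INTER_CUBIC))
for g in range(4):print(readout.state()['tcp_pos'],tool([*p,.222],a));snapshot('top')
E
```

```text
t: 17.72
tcp_pos: [0.581, -0.0622, 0.2506]
tcp_rot: [0.001, 0.623, 0.782, 0.001]
ft_force: [0.0, -0.0, -2.4]
grip_width: 0.0113
grip_force: 58.9
t: 18.22
tcp_pos: [0.6032, -0.0574, 0.2505]
tcp_rot: [-0.0, 0.624, 0.782, -0.0]
ft_force: [0.6, 0.2, -4.0]
grip_width: 0.0117
grip_force: 59.0
[ 0.60275258 -0.05762228  0.25041647] (array([-0.0012,  0.0004, -0.0002]), array([-0.0009,  0.0017,  0.0284]))
[ 0.60256252 -0.05771895  0.25043002] (array([-0.0012,  0.0005, -0.0003]), array([-0.0008,  0.0019,  0.0284]))
[ 0.60250974 -0.05777181  0.25043981] (array([-0.0012,  0.0005, -0.0005]), array([-0.0008,  0.002 ,  0.0284]))
[ 0.60254186 -0.05780472  0.25047997] (array([-0.001 ,  0.0006, -0.0005]), array([-0.0007,  0.002 ,  0.0285]))
```

View pics/s6.png

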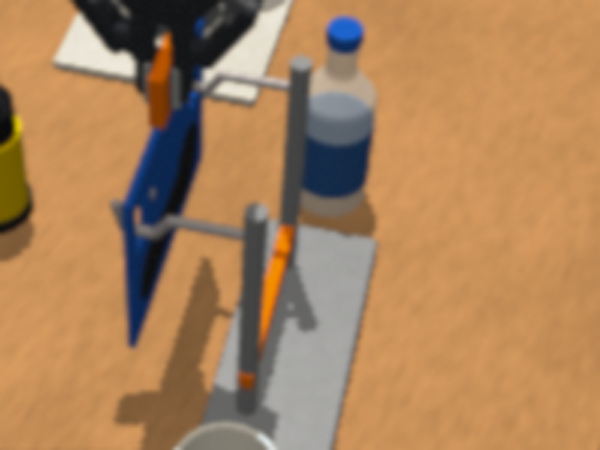

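Both hooks now pass through the windows (the right hook's tip shows in front of the board at (117,208)). I'm lowering it.

In the tool's units: 0.026 m / 0.75 = 0.0347, 0.025 m / 0.75 = 0.0333.

```bash
python3 jog.py '[{"dy": 0.0013,"dz": 0.008,"finger_gap": 0},{"dy": 0.0013,"dz": 0.016,"finger_gap": 0},{"dy": 0.0013,"dz": 0.024,"finger_gap": 0},{"dy": 0.0013,"dz": 0.0307,"finger_gap": 0},{"dy": 0.0013,"dz": 0.0333,"finger_gap": 0},{"dy": 0.0013,"dz": 0.0347,"finger_gap": 0},{"dy": 0.0013,"dz": 0.0347,"finger_gap": 0}]' | egrep 'pos|ft'
for i in 1 2 3; do python3 jog.py '[{"dz": 0.0013,"finger_gap": 0},{"dz": 0.0013,"finger_gap": 0}]'| egrep 'pos|ft'; done
```

```text
tcp_pos: [0.6039, -0.0573, 0.2241]
ft_force: [-1.2, -0.3, -2.9]
tcp_pos: [0.6042, -0.0573, 0.2237]
ft_force: [0.1, -0.2, -3.1]
tcp_pos: [0.6043, -0.0573, 0.2228]
ft_force: [-0.7, 0.4, -3.2]
tcp_pos: [0.6044, -0.0573, 0.2226]
ft_force: [-1.0, -0.1, 3.9]
```

In the tool's units: 0.001 m / 0.75 = 0.0013.

```bash
cat > q.py <<'E'
from h import *
s=readout.state();a=np.radians(12.85);X=np.array([np.cos(a),np.sin(a),0])
print(s['t'],s['tcp_pos'],'F',s['ft_force'],'T',s['wrist_torque'],'Tx',s['wrist_torque']@X)
E
python3 q.py;python3 jog.py '[{"dz": 0.0013,"finger_gap": 0},{"dz": 0.0013,"finger_gap": 0},{"dz": 0.0013,"finger_gap": 0}]'>/dev/null;python3 q.py;python3 jog.py '[{"finger_gap": 0},{"finger_gap": 0}]'>/dev/null;python3 q.py
```

```text
19.55 [ 0.60440236 -0.05733638  0.22264588] F [-0.99766261 -0.06018661  3.8590219 ] T [-0.01684176  0.3626141   0.00902659] Tx 0.06422518698413866
19.8 [ 0.60446186 -0.05732769  0.22251651] F [-2.84103259 -0.14873373  9.34716502] T [-0.03356274  0.83550047  0.00155204] Tx 0.1530926120544122
19.9667 [ 0.60447073 -0.05727514  0.22253346] F [-2.97685298 -0.93678215  9.18829493] T [-0.02920523  0.80623548 -0.03015642] Tx 0.15083247474096512
```

In the tool's units: -0.001 m / 0.75 = -0.0013.

```bash
python3 jog.py '[{"dz": -0.0013,"finger_gap": 0},{"dz": -0.0013,"finger_gap": 0},{"dz": -0.0013,"finger_gap": 0},{"dz": -0.0013,"finger_gap": 0}]'>/dev/null; python3 q.py; python3 jog.py '[{"finger_gap": 0.015},{"finger_gap": 0.02},{"finger_gap": 0.03},{"finger_gap": 0.04},{"finger_gap": 0.05},{"finger_gap": 0.06},{"finger_gap": 0.06},{"finger_gap": 0.06},{"finger_gap": 0.06},{"dz": -0.0267,"finger_gap": 0.06},{"dz": -0.0667,"finger_gap": 0.06},{"dz": -0.1067,"finger_gap": 0.06},{"dz": -0.1467,"finger_gap": 0.06},{"dz": -0.1867,"finger_gap": 0.06},{"dz": -0.2133,"finger_gap": 0.06},{"dz": -0.2133,"finger_gap": 0.06},{"dz": -0.2133,"finger_gap": 0.06},{"dz": -0.2133,"finger_gap": 0.06}]'
python3 - <<'E'
from h import *
sc=snapshot('scene');w=snapshot('wrist')
cv2.imwrite('pics/s7.png',np.hstack([cv2.resize(sc[80:290,190:400],(400,400),interpolation=cv2.INTER_CUBIC),cv2.resize(w,(400,300))[:400] if 0 else cv2.copyMakeBorder(cv2.resize(w,(400,300)),0,100,0,0,0)]))
E
```

```text
20.3 [ 0.60443033 -0.05734324  0.22257999] F [-3.19016246 -1.24382757  6.56785231] T [ 0.03112237  0.57403668 -0.03516833] Tx 0.15800834038483996
t: 21.8
tcp_pos: [0.6033, -0.0574, 0.3806]
tcp_rot: [-0.001, 0.624, 0.782, -0.001]
ft_force: [-0.1, 0.2, -0.3]
grip_width: 0.0595
grip_force: 0.0
```

View pics/s7.png

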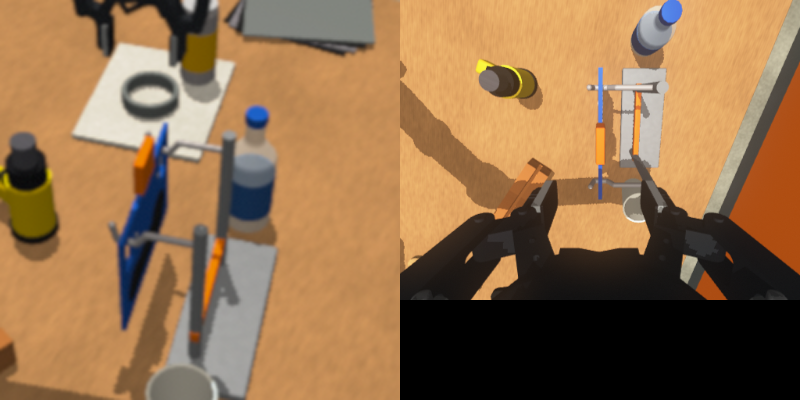

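```bash
python3 jog.py '[{"finger_gap": 0.06},{"finger_gap": 0.06},{"finger_gap": 0.06},{"finger_gap": 0.06},{"finger_gap": 0.06},{"finger_gap": 0.06},{"finger_gap": 0.06},{"finger_gap": 0.06},{"finger_gap": 0.06},{"finger_gap": 0.06},{"finger_gap": 0.06},{"finger_gap": 0.06}]'>/dev/null
python3 - <<'E'
from h import *
F=[snapshot('scene').astype(int) for _ in range(7)]
print([abs(f-F[0])[140:260,240:300].mean().round(2) for f in F],[abs(f-F[0])[300:,300:].mean().round(2) for f in F])
print(sign_off())
E
```

```text
[np.float64(0.0), np.float64(0.44), np.float64(0.44), np.float64(0.44), np.float64(0.43), np.float64(0.44), np.float64(0.43)] [np.float64(0.0), np.float64(0.4), np.float64(0.4), np.float64(0.4), np.float64(0.39), np.float64(0.4), np.float64(0.4)]
the job is handed in; nothing more can be done
None
```

The job is handed in: the tin stands upright on the slab clear of the tape roll, and the board hangs from both hooks, released and at rest; no verdict was shown at hand-in.

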